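# Fit the strainer plate and lock its retaining ring on the filter holder

### The job

Get the filter holder ready for straining: lay the perforated strainer plate flat in its mouth, knob up, then set the retaining ring over the mouth and screw it clockwise all the way to its stop, so that the plate is clamped. Leave the other things on the bench where they stand.

Things in the scene. Friction and masses are not known exactly. Their poses are not given: they have to be found in the camera images.
- filter_holder: Steel filter holder, fixed to the bench: grey rectangular base plate (170 mm along its x, 110 along y, 8 thick), three posts, and a steel bowl whose round mouth opens upward at z = 120 mm. Origin: centre of the base plate's underside, on the mouth's axis; z up. Nothing of it stands beside the neck above z = 93 mm.
- mouth (a point): Centre of the mouth's rim, on its axis. Bore 67 mm, neck 76 mm outside, both edges chamfered. In the bore, 10 mm below the rim, lies a sprung rubber gasket that carries the plate.
- gap (a point): A point in one of the two open gaps between the neck's outside screw lugs, on the holder's +y side, 41 mm from the axis, 15 mm below the rim; its twin is half a turn away. The two lugs reach 86 mm diameter, 7 to 15 mm below the rim, each from 24 deg clockwise to 54 deg anticlockwise (from above) of the holder's +x and -x axis, with a ramp beneath and a stop at its clockwise end.
- strainer_plate: Perforated steel disk, 64 mm diameter, 4 mm thick, lower edge chamfered, with a round lifting knob (18 mm diameter, 14 to 25 mm above the underside) at its centre; 55 to 105 g. Origin: centre of the underside, z up through the knob. Starts flat on the bench, knob up. Seated, its origin is 110 mm above the holder's.
- retaining_ring: Plain dark steel ring with two ears, 95 to 185 g, on the bench right way up. Origin: centre of its lower edge, z up, ears along +x and -x. Skirt 96 mm outside, 89 inside, 26 high; opening 53 mm with a lip (63 mm outside, from 12 mm up) that presses on the plate. Two inside lugs (24 deg wide, 79 mm apart) at the lower edge under the ears: they pass down the holder's gaps.
- ear_a (a point): Middle of the ring's +x ear, 66 mm from the axis, 20 mm above the ring's lower edge. Ears are 14 mm wide, 12 high, from 48 to 82 mm off the axis: pinch across the width or push on the side. The ring goes down only with its ears over the gaps (ring x square to holder x, from 20 deg less to 50 deg more anticlockwise); its origin is then 102 mm above the holder's.
- ear_b (a point): Middle of the ring's -x ear, as ear_a. Turned clockwise from above (a few newtons at an ear), the lugs run under the ramps and draw the ring down 2 mm; at the stop, about 90 deg on, the ears lie along the base plate's long side (ring x parallel to holder x). Friction holds it there.
- gasket (a joint): How far the gasket under the plate is squeezed, m: 0 free, about 0.002 when the ring is screwed home.
- dropper_bottle: Small brown dropper bottle, 33 mm wide, 102 high, standing loose near the bench's front edge; origin at its foot. Leave alone.
- pigment_jar: The nearer of the clear jars with dark lids, 64 mm wide, 90 high, standing loose to the left behind the holder; origin at its foot. Leave alone.
- plaster_block: Small cast plaster block, 58 x 54 mm, 22 high, lying at the left; origin at its underside. Leave alone.
Not all that is in view belongs to the job. What is shaped like the strainer_plate but pink or yellow is not meant.

How it is judged:
By the outcome, as a careful person would: the job done as asked, in the order asked, and still so for the second after the job is handed in, with the robot touching nothing.
It also fails if it takes over 72 s, if anything falls off the work surface, if the arm or the gripper's body presses on something with over 40 N, if the wrist force passes 120 N, or if a joint passes its speed limit or range.

### The arm

A 7-joint arm with a two-finger parallel gripper is mounted at the origin on a cart in front of the work surface, level with it; the furniture and walls round the work are solid. World frame = base frame: x ahead of the robot, y to its left, z up, the work surface at z = 0. Lengths are in mm, angles in rad, forces in N, time in s.
With the tool pointing down it reaches from about 425 to 1025 mm from the base axis. Payload 9.4 kg.
Tool frame: the origin (TCP) lies on the front face of the gripper's body, between the roots of the fingers; the fingertips stand 73 mm ahead of it and the grasp point (between the pads) lies 54 mm ahead of it; z points along the fingers, y is the line along which they close (so a half turn about z gives the same grasp; the last joint's range is limited). The gripper opens to 85 mm and grips with 20 to 120 N. Pads are 22 mm wide; open, the fingers measure 114 mm over their backs; the gripper's body (76 mm by 85 mm) begins 54 mm behind the grasp point. The pads swing forward as they close: fully open they stand 13 mm farther back than shut.
Start: joints at [-1.418, 0.599, -0.003, 1.599, 0.002, 0.943, -0.08], TCP at [165.143, 705.94, 303.875] pointing down, gripper open.
Joint ranges: [-2.57, 2.57], [-0.35, 1.97], [-1.29, 1.29], [0.11, 2.56], [-1.05, 4.19], [0.11, 1.86], [-2.63, 2.63]. Speed limits (rad/s): [2.22, 2.22, 3.01, 3.01, 3.14, 3.14, 3.14].

### API

Orientations are given as a rotation vector (axis times angle).
In Python, from rig import get_state, capture, camera_info, finish_job, find_in, masks_of, pinpoint gives the robot as it stands. The module is installed in compiled form; this text tells all that it offers.
- The arm moves only by the tool step_arm, never from a script. Its argument "steps" is one flat list of numbers, 6 for each row, row after row: the shift along the world's x, y, z in m, then the turn, a rotation vector about the world's x, y, z in degrees. A call has 1 to 8 rows; each row is the pose to reach, as a shift and turn from the pose commanded when the call began; what a row does not reach only later rows make up. A row lasts 1/10 s, in which the tool goes at most 50 mm and 8.59 degrees, less where a joint would pass 70% of its speed; a pose out of reach is approached as far as the arm can. A call with a gripper value outside its range is refused whole. "jaw" is the gripper command: -1 is fully open, 1 is shut, values between are in proportion, set as the call begins (left out, the last holds). The fingers move at their own pace and stop on an object; "force" is the grip in N (left out, the last holds). Time passes only in rows, so rows that repeat a pose let the fingers close. It gives the time, the measured TCP pose, the force, the opening and the grip force at its end, in the units of the state.
- get_state(): the state, without advancing time (a new reading comes with each control period).
- capture(name): name is "scene" or "top"; returns the picture (384x512x3 uint8, red, green, blue); there is no depth.
- camera_info(name): a dict with "camera_matrix" (3x3 intrinsics, pixels), "rvec" (rotation vector, rad) and "tvec" (3), from world to camera coordinates, as OpenCV has them. Camera axes: x right, y down, z forward; pixel columns grow to the right and rows downward; lengths in mm; the calibration is good to about 2 mm. A picture is of the moment at which its call begins. camera_info takes no time and is no camera call.
- finish_job(): hands the job in; it is judged then, once.
Trained networks look in the newest picture that a camera, given by its name, has taken for a name from the list of things; names that differ only in an ending like _2 or _b are one class to them, and where a whole thing is asked for, a point or a joint stands for the part that bears it (a point fixed in the world has none). Each returns a list of dicts, best first, with "conf" (0 to 1); they miss things now and then, are a little off and sometimes report something else, mostly with a low value. They report only what shows in the picture. A call takes as long as a camera call. They do not tell look-alikes from the thing itself.
- find_in(name, camera): "uv" ([column, row] in pixels, amid what is visible of it).
- masks_of(name, camera): "mask" (384x512 bool, what is visible of it) and "uv" ([column, row] in pixels, amid what is visible of it).
- pinpoint(name, camera): "uv" ([column, row] in pixels: a listed point, or the origin of a listed thing).
The state is a dict: "time": time; "joint_pos": joint angles; "joint_vel": joint speeds; "joint_torque": joint torques, N m; "position": TCP position; "ee_rot": TCP orientation; "force": force on the tool from outside, world axes, zero at the start; "torque": the same for the moment, N m; "gripper_width": finger opening in mm; "grip_force": force on a finger pad.
Only numpy, scipy, OpenCV 4.12 (cv2) and the standard library are available. Lean on these libraries where they do the work, as an engineer would, in place of code of your own. Each camera call takes 0.05 s, during which the arm holds its last target. There are 200 camera calls.

## Working session

There is one attempt and no reset: what is moved stays moved. The work goes in short steps, Python scripts to look and compute and a tool call to move; the robot and the scene stay as the last step left them, time stands still between calls to the robot, and variables do not carry over. Pictures are saved under pics/ and viewed, at most 10 in all, crops included, and the job is handed in when it is done.

Besides the shell and the picture viewer there is one more tool, called after "Request:" as name(argument=value, ...) on one line, values as JSON. step_arm: Moves the arm, as the interface text tells. Its arguments: {"type":"object","properties":{"steps":{"type":"array"},"jaw":{"type":"number"},"force":{"type":"number"}},"required":["steps"]}

```bash
mkdir -p pics; cat > h.py <<'E'
from rig import *
import numpy as np, cv2
from scipy.spatial.transform import Rotation as R
def cam(n):
    c=camera_info(n); return np.array(c["camera_matrix"],float),np.array(c["rvec"],float).ravel(),np.array(c["tvec"],float).ravel()
def ray(n,uv):
    K,r,t=cam(n); M=R.from_rotvec(r).as_matrix()
    return -M.T@t, M.T@np.linalg.inv(K)@np.array([uv[0],uv[1],1.])
def onz(n,uv,z):
    o,d=ray(n,uv); return o+d*(z-o[2])/d[2]
def proj(n,P):
    K,r,t=cam(n); return cv2.projectPoints(np.array(P,float).reshape(-1,1,3),r,t,K,None)[0].reshape(-1,2)
def save(n,f): 
    im=capture(n); cv2.imwrite('pics/'+f,im[:,:,::-1]); return im
E
python3 - <<'E'
from h import *
np.set_printoptions(precision=1,suppress=True)
s=get_state(); print(s["time"],s["position"],s["ee_rot"],s["gripper_width"])
a=save("scene","s0.png"); b=save("top","t0.png")
cv2.imwrite('pics/both.png',cv2.resize(np.hstack([a,b]),(800,300))[:,:,::-1])
Z={"mouth":120,"gap":105,"ear_a":20}
for c in("top","scene"):
    print(c,"cam at",ray(c,(0,0))[0])
    for n in["filter_holder","mouth","gap","strainer_plate","retaining_ring","ear_a","ear_b","dropper_bottle","pigment_jar","plaster_block"]:
        for d in pinpoint(n,c)[:4]:
            z=120 if n=="mouth" else 105 if n=="gap" else 20 if "ear" in n else 0
            print(n,round(d["conf"],2),np.array(d["uv"]),onz(c,d["uv"],z))
E
```

```text
0.0 [165.  705.6 303. ] [-0.4 -3.1  0. ] 85.8652993696616
top cam at [ 340.2   39.1 1208.5]
filter_holder 0.72 [249.  205.8] [567.5  30.8   0. ]
filter_holder 0.71 [145.3 179.4] [683.4 351.2   0. ]
filter_holder 0.46 [187.3 237.4] [486.7 229.1   0. ]
mouth 0.92 [246.3 198.2] [567.5  37.2 120. ]
gap 0.7 [236.9 197.7] [574.6  64.  105. ]
strainer_plate 0.84 [332.8 228.9] [ 470.4 -221.5    0. ]
strainer_plate 0.64 [359.4 201.3] [ 549.1 -317.     0. ]
strainer_plate 0.59 [323.6 200.4] [ 562.6 -204.9    0. ]
retaining_ring 0.95 [174.  233.1] [503.8 269.2   0. ]
ear_a 0.79 [149.4 228.9] [521.  339.1  20. ]
ear_b 0.79 [149.4 228.9] [521.  339.1  20. ]
dropper_bottle 0.4 [243.8 263.3] [391.8  62.8   0. ]
pigment_jar 0.94 [179.1 167.1] [714.  242.1   0. ]
scene cam at [ -53.  -875.2  594.2]
filter_holder 0.71 [251.2 220.4] [561.4  47.3   0. ]
filter_holder 0.41 [199.4 185.7] [554.4 432.2   0. ]
filter_holder 0.24 [248.7 189.1] [706. 281.   0.]
mouth 0.74 [254.6 189.1] [568.8  36.2 120. ]
gap 0.91 [247.  189.9] [563.3  74.2 105. ]
strainer_plate 0.81 [325.2 275.4] [ 550.5 -322.9    0. ]
strainer_plate 0.52 [277.3 269.4] [ 461.8 -228.9    0. ]
strainer_plate 0.46 [299.7 251.7] [ 570.1 -197.2    0. ]
retaining_ring 0.79 [204.  198.7] [509.7 302.2   0. ]
ear_a 0.71 [205.2 189.9] [533.4 335.4  20. ]
ear_a 0.66 [209.1 204.7] [482.  204.8  20. ]
ear_b 0.71 [205.2 189.9] [533.4 335.4  20. ]
ear_b 0.66 [209.1 204.7] [482.  204.8  20. ]
dropper_bottle 0.49 [204.1 234.1] [384.3  56.8   0. ]
pigment_jar 0.56 [254.2 191. ] [713.6 251.5   0. ]
```

View pics/t0.png

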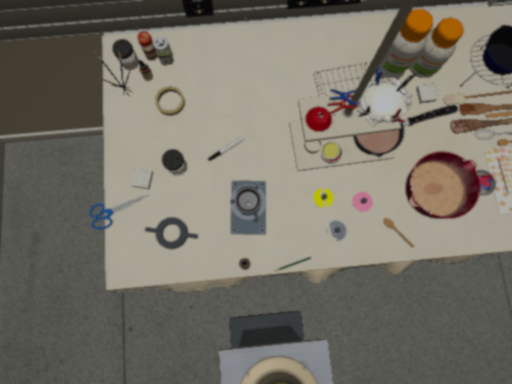

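View pics/s0.png

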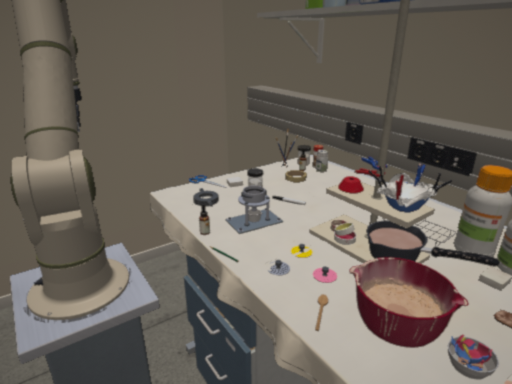

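The top view shows the steel plate at about (337,230), the holder at (248,205) with its long side along world x, and the ring at (172,233) with ears at (150,229) and (196,236). The pink (362,201) and yellow (324,197) look-alikes are the ones to leave. I'll refine the numbers with the masks.

```bash
python3 - <<'E'
from h import *
np.set_printoptions(precision=1,suppress=True)
a=cv2.imread('pics/s0.png');b=cv2.imread('pics/t0.png')
def near(c,n,P):
    L=masks_of(n,c); p=proj(c,[P])[0]
    return min(L,key=lambda d:np.hypot(*(np.array(d["uv"])-p))) if L else None
for n,P,z in(("strainer_plate",(466,-225,4),4),("retaining_ring",(504,270,20),26),("filter_holder",(567,37,0),8)):
    for c in("top","scene"):
        d=near(c,n,P)
        if d is None: print(n,c,None);continue
        m=d["mask"].astype(np.uint8)
        v,u=np.nonzero(m)
        W=np.array([onz(c,q,z)[:2] for q in zip(u,v)])
        cs=max(cv2.findContours(m,0,1)[0],key=cv2.contourArea).reshape(-1,2)
        r=cv2.minAreaRect(np.array([onz(c,q,z)[:2] for q in cs],np.float32))
        w,V=np.linalg.eigh(np.cov(W.T)); 
        print(n,c,round(d["conf"],2),"n",len(u),"cent",W.mean(0),"rect",np.round(r[0],1),np.round(r[1],1),round(r[2],1),"major",np.degrees(np.arctan2(V[1,1],V[0,1])))
def crop(im,u,v,s=24,k=11):
    return cv2.resize(im[v-s:v+s,u-s:u+s],None,fx=260/(2*s),fy=260/(2*s),interpolation=cv2.INTER_CUBIC)
o=np.vstack([np.hstack([crop(b,337,230),crop(b,172,233,34),crop(b,248,206,34)]),np.hstack([crop(a,280,268),crop(a,205,197),crop(a,254,205,34)])])
cv2.imwrite('pics/crops.png',o)
E
```

```text
strainer_plate top 0.71 n 222 cent [ 466.6 -234.7] rect [ 467.4 -234.7] [57.5 43.7] 18.8 major -156.95608472736834
strainer_plate scene 0.78 n 253 cent [ 467.  -231.3] rect [ 469.2 -232.2] [69.8 53.8] 30.8 major -137.6926294276966
retaining_ring top 0.71 n 739 cent [503.5 274.9] rect [502.4 274.1] [128.2  96.9] 40.4 major 78.414878999816
retaining_ring scene 0.85 n 335 cent [492.2 256. ] rect [494.8 262.1] [160.1  91.2] 61.0 major 68.80473793241062
filter_holder top 0.64 n 1941 cent [561.4  36. ] rect [563.9  37.5] [112.6 171. ] 84.3 major 174.47464368324336
filter_holder scene 0.74 n 1542 cent [603.3  94.1] rect [606.  133.5] [380.  191.6] 65.9 major 53.0296846573881
```

View pics/crops.png

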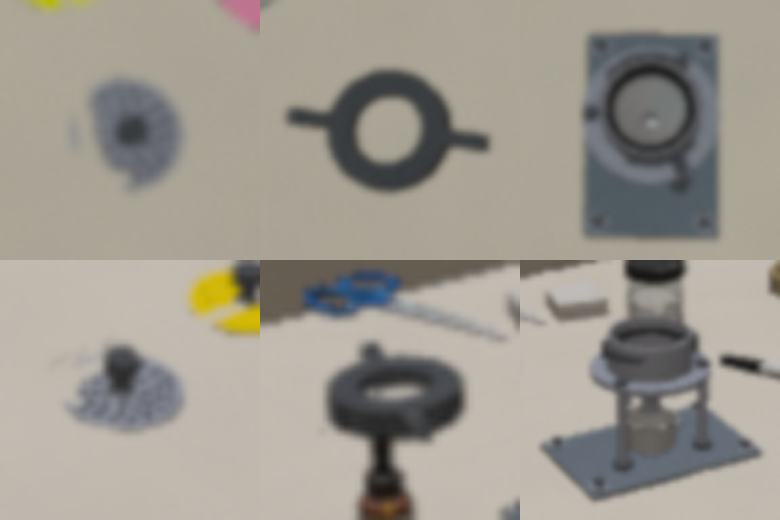

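```bash
cat > fit.py <<'E'
from h import *
from scipy.ndimage import map_coordinates
from scipy.optimize import minimize
def edge(c,g,xy,r,z,sgn):
    """mean radial contrast (outside minus inside)*sgn across a horizontal circle"""
    t=np.linspace(0,2*np.pi,120,endpoint=False)
    f=lambda rr:proj(c,np.c_[xy[0]+rr*np.cos(t),xy[1]+rr*np.sin(t),0*t+z])
    s=lambda p:map_coordinates(g,[p[:,1],p[:,0]],order=1)
    return np.median(sgn*(s(f(r+4))-s(f(r-4))))+np.mean(sgn*(s(f(r+4))-s(f(r-4))))
def fit(c,im,xy0,circles,w=14):
    g=cv2.cvtColor(im,cv2.COLOR_BGR2GRAY).astype(float)
    S=lambda p:sum(edge(c,g,p,*k) for k in circles)
    G=[(S((xy0[0]+i,xy0[1]+j)),xy0[0]+i,xy0[1]+j) for i in np.arange(-w,w+1,2) for j in np.arange(-w,w+1,2)]
    best=max(G); r=minimize(lambda p:-S(p),best[1:],method="Nelder-Mead",options=dict(initial_simplex=[best[1:],(best[1]+2,best[2]),(best[1],best[2]+2)]))
    return r.x,-r.fun
E
python3 - <<'E'
from fit import *
np.set_printoptions(precision=1,suppress=True)
I={"scene":cv2.imread('pics/s0.png'),"top":cv2.imread('pics/t0.png')}
for c in("top","scene"):
    for n,p,cs in(("plate",(466,-230),[(32,4,1)]),("knob",(466,-230),[(9,25,1)]),("ring out",(504,270),[(48,26,1)]),("ring in",(504,270),[(26.5,26,-1)]),("neck",(568,37),[(38,120,1)]),("bore",(568,37),[(33.5,120,-1)])):
        print(c,n,*fit(c,I[c],p,cs))
print("knob", onz("top",(337.2,230),25),onz("scene",(278.3,261),25))
print("mouth hand", onz("top",(248.5,200.4),120))
print("ears",onz("top",(138+.25+33.5*68/260-.5,199+116.5*68/260-.5),26),onz("top",(138+225.5*68/260-.5,199+143.5*68/260-.5),26))
E
```

```text
Traceback (most recent call last):
  File "fit.py", line 14, in fit
    best=max(G); r=minimize(lambda p:-S(p),best[1:],method="Nelder-Mead",options=dict(initial_simplex=[best[1:],(best[1]+2,best[2]),(best[1],best[2]+2)]))
                   ~~~~~~~~^^^^^^^^^^^^^^^^^^^^^^^^^^^^^^^^^^^^^^^^^^^^^^^^^^^^^^^^^^^^^^^^^^^^^^^^^^^^^^^^^^^^^^^^^^^^^^^^^^^^^^^^^^^^^^^^^^^^^^^^^^^^^^^
  File "fit.py", line 14, in <lambda>
    best=max(G); r=minimize(lambda p:-S(p),best[1:],method="Nelder-Mead",options=dict(initial_simplex=[best[1:],(best[1]+2,best[2]),(best[1],best[2]+2)]))
                                      ~^^^
  File "fit.py", line 12, in <lambda>
    S=lambda p:sum(edge(c,g,p,*k) for k in circles)
               ~~~^^^^^^^^^^^^^^^^^^^^^^^^^^^^^^^^^
  File "fit.py", line 12, in <genexpr>
    S=lambda p:sum(edge(c,g,p,*k) for k in circles)
                   ~~~~^^^^^^^^^^
  File "fit.py", line 9, in edge
    return np.median(sgn*(s(f(r+4))-s(f(r-4))))+np.mean(sgn*(s(f(r+4))-s(f(r-4))))
                                                                         ~^^^^^
  File "fit.py", line 7, in <lambda>
    f=lambda rr:proj(c,np.c_[xy[0]+rr*np.cos(t),xy[1]+rr*np.sin(t),0*t+z])
                ~~~~^^^^^^^^^^^^^^^^^^^^^^^^^^^^^^^^^^^^^^^^^^^^^^^^^^^^^^
  File "h.py", line 12, in proj
    K,r,t=cam(n); return cv2.projectPoints(np.array(P,float).reshape(-1,1,3),r,t,K,None)[0].reshape(-1,2)
          ~~~^^^
  File "h.py", line 5, in cam
    c=camera_info(n); return np.array(c["camera_matrix"],float),np.array(c["rvec"],float).ravel(),np.array(c["tvec"],float).ravel()
ValueError: time passes only in moves, steps and waits
```

Cache the calibration.

```bash
python3 - <<'E'
s=open('h.py').read().replace("def cam(n):","from functools import lru_cache\n@lru_cache\ndef cam(n):")
open('h.py','w').write(s)
E
cat > m.py <<'E'
from fit import *
np.set_printoptions(precision=1,suppress=True)
I={"scene":cv2.imread('pics/s0.png'),"top":cv2.imread('pics/t0.png')}
for c in("top","scene"):
    for n,p,cs in(("plate",(466,-230),[(32,4,1)]),("knob",(466,-230),[(9,25,1)]),("ring out",(504,270),[(48,26,1)]),("ring in",(504,270),[(26.5,26,-1)]),("neck",(568,37),[(38,120,1)]),("bore",(568,37),[(33.5,120,-1)])):
        print(c,n,*fit(c,I[c],p,cs))
print("knob", onz("top",(337.2,230),25),onz("scene",(278.3,261),25))
print("mouth hand", onz("top",(248.5,200.4),120))
print("ears",onz("top",(138+.25+33.5*68/260-.5,199+116.5*68/260-.5),26),onz("top",(138+225.5*68/260-.5,199+143.5*68/260-.5),26))
E
python3 m.py
```

```text
top plate [ 464.1 -228.6] 65.25708864646445
top knob [ 464.3 -227.7] 78.80745093999892
top ring out [502.4 271.9] 153.8582020831574
top ring in [502.7 272.1] 160.1052073605133
top neck [557.4  32.9] 75.24146339676875
top bore [577.5  41. ] 11.715218343864146
scene plate [ 463.6 -229.1] 73.63169284716992
scene knob [ 463.2 -229.6] 130.6353196986032
scene ring out [504.2 276. ] 78.45219891293436
scene ring in [489.4 257. ] 31.582233419199532
scene neck [569.8  43.2] 50.23686059318537
scene bore [611.1 -24.8] 24.058963963193367
knob [ 463.1 -228.9   25. ] [ 465.9 -227.3   25. ]
mouth hand [560.5  31.6 120. ]
ears [520.7 346.3  26. ] [485.  197.2  26. ]
```

```bash
python3 - <<'E'
from h import *
np.set_printoptions(precision=1,suppress=True)
print(onz("top",(248.3,207.3),8))
I={"scene":cv2.imread('pics/s0.png'),"top":cv2.imread('pics/t0.png')}
out=[]
t=np.linspace(0,2*np.pi,60)
k=12
for c,(u,v) in(("top",(249,203)),("scene",(254,193))):
    s=16
    im=cv2.resize(I[c][v-s:v+s,u-s:u+s],None,fx=k,fy=k,interpolation=cv2.INTER_CUBIC)
    out.append(im.copy())
    for xy,col in(((560.5,32),(0,0,255)),((568,37),(0,255,0))):
        for r,z in((33.5,120),(38,120)):
            p=proj(c,np.c_[xy[0]+r*np.cos(t),xy[1]+r*np.sin(t),0*t+z])
            q=((p-[u-s,v-s]+.5)*k).astype(int)
            cv2.polylines(im,[q],True,col,1)
    out.append(im)
o=cv2.resize(np.vstack([np.hstack(out[:2]),np.hstack(out[2:])]),(600,600))
cv2.imwrite('pics/ov.png',o)
E
```

```text
[561.4  33.4   8. ]
```

View pics/ov.png

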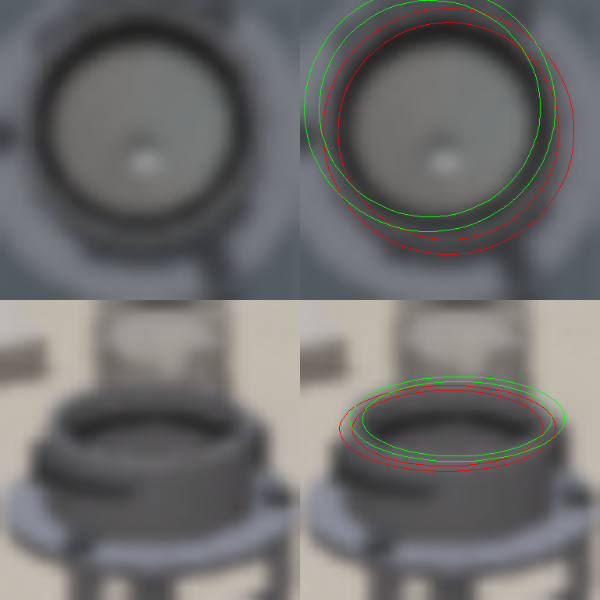

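Request:
step_arm(steps=[0.05,-0.05,0,0,0,0,0.1,-0.1,0,0,0,0,0.15,-0.15,0,0,0,0,0.18,-0.2,0,0,0,0,0.2,-0.25,0,0,0,0,0.22,-0.3,0,0,0,0,0.24,-0.35,0,0,0,0,0.26,-0.4,0,0,0,0], jaw=-0.2, force=60)

```text
time: 2.2
position: [392.6, 380.2, 304.1]
ee_rot: [0.36, 3.12, 0.001]
force: [1.1, -0.5, 0.4]
gripper_width: 51.2
grip_force: 0.0
```

In the overlay the mouth lies between the two candidates: top centre ≈(440,122), scene centre ≈(452,420). That puts it at about (564, 34.5), with the holder's yaw near −5.5°. I'm moving toward the plate at (464, −229).

Request:
step_arm(steps=[0.01,-0.05,0,0,0,0,0.02,-0.1,0,0,0,0,0.03,-0.15,0,0,0,0,0.04,-0.2,0,0,0,0,0.05,-0.25,0,0,0,0,0.06,-0.3,0,0,0,0,0.065,-0.35,-0.05,0,0,0,0.07,-0.4,-0.09,0,0,0])

```text
time: 3.0
position: [459.5, 10.7, 239.1]
ee_rot: [0.36, 3.117, 0.001]
force: [1.0, 0.9, -0.5]
gripper_width: 51.2
grip_force: 0.0
```

```bash
python3 - <<'E'
from h import *
s=get_state(); print(s["time"],np.round(s["position"],1),np.round(s["joint_pos"],2), np.round(R.from_rotvec(s["ee_rot"]).as_matrix(),3))
E
```

```text
3.0 [459.5  10.7 239.1] [-0.18  0.39  0.05  2.26 -0.04  0.49  1.24] [[-0.974  0.228  0.004]
 [ 0.228  0.974  0.   ]
 [-0.004  0.001 -1.   ]]
```

Request:
step_arm(steps=[0.0,-0.05,-0.02,0,0,0,0.0,-0.1,-0.04,0,0,0,0.0,-0.15,-0.06,0,0,0,0.0,-0.2,-0.07,0,0,0,0,-0.21,-0.07,0,0,0,0,-0.21,-0.07,0,0,0,0,-0.21,-0.07,0,0,0])

```text
time: 3.7
position: [458.6, -197.8, 168.8]
ee_rot: [-0.362, -3.121, -0.0]
force: [0.4, 0.6, -0.5]
gripper_width: 51.3
grip_force: 0.0
```

Request:
step_arm(steps=[0.005,-0.031,-0.03,0,0,0,0.005,-0.031,-0.06,0,0,0,0.005,-0.031,-0.08,0,0,0,0.005,-0.031,-0.086,0,0,0,0.005,-0.031,-0.086,0,0,0])

```text
time: 4.2
position: [463.9, -227.2, 82.6]
ee_rot: [-0.357, -3.12, -0.001]
force: [0.0, -0.1, 0.7]
gripper_width: 51.0
grip_force: 0.0
```

```bash
python3 - <<'E'
from h import *
np.set_printoptions(precision=1,suppress=True)
s=get_state(); print(s["position"],s["force"])
a=save("scene","s1.png"); b=save("top","t1.png")
def crop(im,u,v,s=24): return cv2.resize(im[v-s:v+s,u-s:u+s],(390,390),interpolation=cv2.INTER_CUBIC)
cv2.imwrite('pics/c1.png',np.hstack([crop(b,337,230),crop(a,280,262)])[:,:,::-1])
E
```

```text
[ 463.9 -227.2   82.6] [ 0.  -0.1  0.7]
```

View pics/c1.png

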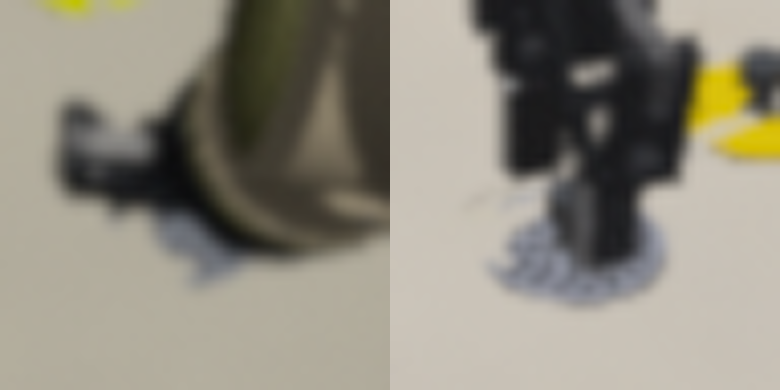

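The picture shows the fingers straddling the knob, at about (590,220) in the right crop. Lower 2 mm and close.

Request:
step_arm(steps=[0,-0.001,-0.002,0,0,0,0,-0.001,-0.002,0,0,0,0,-0.001,-0.002,0,0,0,0,-0.001,-0.002,0,0,0,0,-0.001,-0.002,0,0,0,0,-0.001,-0.002,0,0,0,0,-0.001,-0.002,0,0,0], jaw=1, force=60)

```text
time: 5.0
position: [464.0, -229.8, 81.8]
ee_rot: [0.36, 3.119, -0.0]
force: [-1.1, 0.3, 7.3]
gripper_width: 15.0
grip_force: 58.4
```

Request:
step_arm(steps=[0,0,0.03,0,0,0,0,0,0.07,0,0,0,0,0,0.11,0,0,0,0,0,0.14,0,0,0,0,0,0.14,0,0,0,0,0,0.14,0,0,0])

```text
time: 5.6
position: [463.7, -229.7, 221.7]
ee_rot: [0.36, 3.119, -0.001]
force: [-0.1, 0.2, -1.7]
gripper_width: 14.6
grip_force: 58.6
```

```bash
python3 - <<'E'
from h import *
np.set_printoptions(precision=1,suppress=True)
s=get_state(); print(s["position"],s["force"],s["gripper_width"])
a=save("scene","s2.png"); b=save("top","t2.png")
p=s["position"]; q=proj("scene",[(p[0],p[1],p[2]-75)])[0]; q2=proj("top",[(p[0],p[1],p[2]-75)])[0]; print(q,q2)
def crop(im,u,v,s=24): return cv2.resize(im[v-s:v+s,u-s:u+s],(390,390),interpolation=cv2.INTER_CUBIC)
cv2.imwrite('pics/c2.png',np.hstack([crop(b,*q2.astype(int)),crop(a,*q.astype(int))])[:,:,::-1])
E
```

```text
[ 463.7 -229.7  221.7] [-0.1  0.2 -1.7] 14.625905737743686
[279.2 222.2] [346.8 224.2]
```

View pics/c2.png

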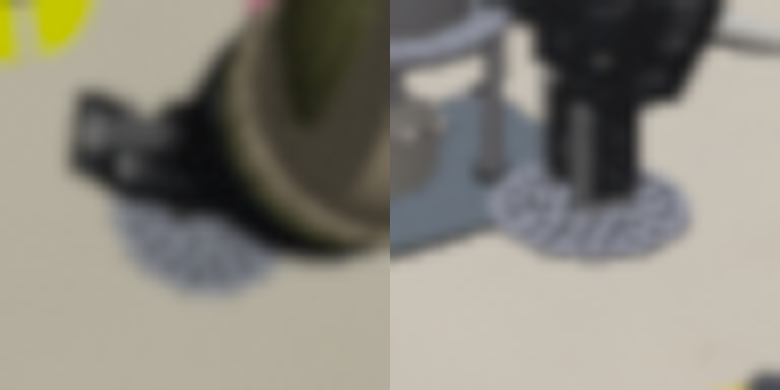

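The picture shows the plate held level and centred under the fingers. Carry it to the mouth.

Request:
step_arm(steps=[0.018,0.045,0,0,0,0,0.036,0.09,0,0,0,0,0.054,0.135,0,0,0,0,0.072,0.18,0,0,0,0,0.09,0.225,0,0,0,0,0.1,0.255,0,0,0,0,0.1,0.264,0,0,0,0,0.1,0.264,0,0,0,0])

```text
time: 6.5
position: [563.0, 36.0, 219.3]
ee_rot: [-0.355, -3.119, 0.001]
force: [0.8, -0.5, -1.3]
gripper_width: 15.5
grip_force: 58.8
```

Request:
step_arm(steps=[0,0,-0.005,0,0,0,0,0,-0.012,0,0,0,0,0,-0.012,0,0,0,0,0,-0.012,0,0,0])

```text
time: 6.9
position: [563.4, 33.2, 208.5]
ee_rot: [-0.363, -3.12, 0.001]
force: [-0.4, 0.1, -0.9]
gripper_width: 14.8
grip_force: 58.8
```

```bash
python3 - <<'E'
from h import *
np.set_printoptions(precision=1,suppress=True)
s=get_state(); print(s["position"],s["force"],s["gripper_width"])
a=save("scene","s3.png"); b=save("top","t3.png")
p=s["position"]; t=np.linspace(0,2*np.pi,60)
o=[]
for c,im in(("top",b),("scene",a)):
    u,v=proj(c,[(564,34.5,120)])[0].astype(int); s_=18; k=390/36
    r=cv2.resize(im[v-s_:v+s_,u-s_:u+s_],(390,390),interpolation=cv2.INTER_CUBIC)[:,:,::-1].copy()
    P=r.copy()
    q=proj(c,np.c_[p[0]+32*np.cos(t),p[1]+32*np.sin(t),0*t+p[2]-77.8])
    cv2.polylines(P,[((q-[u-s_,v-s_]+.5)*k).astype(int)],True,(0,255,0),1)
    q=proj(c,np.c_[564+38*np.cos(t),34.5+38*np.sin(t),0*t+120])
    cv2.polylines(P,[((q-[u-s_,v-s_]+.5)*k).astype(int)],True,(0,0,255),1)
    o.append(np.vstack([r,P]))
cv2.imwrite('pics/c3.png',cv2.resize(np.hstack(o),(600,600)))
E
```

```text
[563.4  33.2 208.5] [-0.4  0.1 -0.9] 14.802085758359414
```

View pics/c3.png

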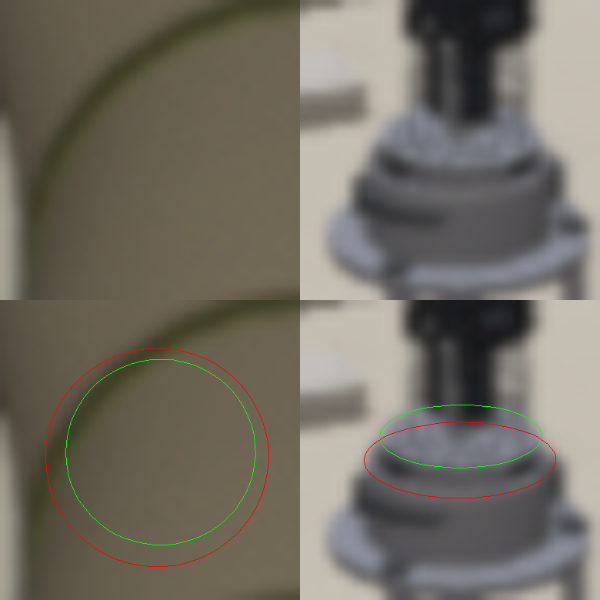

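The picture shows the plate just above the mouth and lined up with it. Lower gently.

Request:
step_arm(steps=[0.0005,0.001,-0.003,0,0,0,0.0005,0.001,-0.005,0,0,0,0.0005,0.001,-0.007,0,0,0,0.0005,0.001,-0.008,0,0,0,0.0005,0.001,-0.008,0,0,0])

```text
time: 7.5
position: [564.1, 35.4, 200.7]
ee_rot: [-0.36, -3.121, 0.0]
force: [0.2, 0.3, -1.0]
gripper_width: 15.2
grip_force: 58.8
```

Request:
step_arm(steps=[0,0,-0.001,0,0,0,0,0,-0.002,0,0,0,0,0,-0.003,0,0,0,0,0,-0.003,0,0,0])

```text
time: 7.9
position: [564.1, 35.4, 197.8]
ee_rot: [-0.36, -3.121, 0.0]
force: [0.1, 0.0, -0.9]
gripper_width: 15.0
grip_force: 58.8
```

Request:
step_arm(steps=[0,0,-0.001,0,0,0,0,0,-0.002,0,0,0,0,0,-0.003,0,0,0,0,0,-0.003,0,0,0])

```text
time: 8.3
position: [564.2, 35.4, 194.7]
ee_rot: [-0.36, -3.121, 0.0]
force: [-0.2, 0.5, -1.9]
gripper_width: 15.3
grip_force: 58.8
```

Request:
step_arm(steps=[0,0,-0.001,0,0,0,0,0,-0.002,0,0,0,0,0,-0.003,0,0,0,0,0,-0.003,0,0,0])

```text
time: 8.7
position: [564.2, 35.3, 191.9]
ee_rot: [-0.36, -3.121, 0.0]
force: [-1.3, -0.9, 1.8]
gripper_width: 14.8
grip_force: 58.9
```

Request:
step_arm(steps=[0,0,0,0,0,0,0,0,0,0,0,0,0,0,0,0,0,0,0,0,0,0,0,0,0,0,0.03,0,0,0,0,0,0.06,0,0,0,0,0,0.1,0,0,0], jaw=0.35)

```text
time: 9.4
position: [563.6, 35.3, 291.9]
ee_rot: [-0.36, -3.118, 0.001]
force: [0.8, -0.2, 0.7]
gripper_width: 27.7
grip_force: 0.0
```

Request:
step_arm(steps=[-0.02,0.04,0,0,0,-8,-0.03,0.08,0,0,0,-16,-0.04,0.12,0,0,0,-24,-0.05,0.15,0,0,0,-32,-0.06,0.16,0,0,0,-40,-0.07,0.17,0,0,0,-48,-0.07,0.17,0,0,0,-56,-0.07,0.17,0,0,0,-64], jaw=-0.3)

```text
time: 10.2
position: [493.7, 206.0, 292.0]
ee_rot: [-1.965, -2.451, -0.0]
force: [-0.3, -0.8, 0.0]
gripper_width: 55.4
grip_force: 0.0
```

```bash
python3 - <<'E'
from h import *
np.set_printoptions(precision=1,suppress=True)
s=get_state(); print(s["position"],s["gripper_width"],s["joint_pos"][6],R.from_rotvec(s["ee_rot"]).as_matrix()[:,1])
a=save("scene","s4.png"); b=save("top","t4.png")
o=[];t=np.linspace(0,2*np.pi,60)
for c,im in(("top",b),("scene",a)):
    u,v=proj(c,[(564,34.5,120)])[0].astype(int); s_=18; k=390/36
    r=cv2.resize(im[v-s_:v+s_,u-s_:u+s_],(390,390),interpolation=cv2.INTER_CUBIC)[:,:,::-1].copy()
    o.append(r)
cv2.imwrite('pics/c4.png',np.hstack(o))
for c in("top","scene"):
    for d in pinpoint("strainer_plate",c): print(c,round(d["conf"],2),np.array(d["uv"]),onz(c,d["uv"],110))
E
```

```text
[493.7 206.  292. ] 55.35040184301065 -0.05812038551876172 [1.  0.2 0. ]
top 0.77 [362.3 201. ] [ 530.2 -293.   110. ]
top 0.69 [248.  195.4] [577.3  31.6 110. ]
top 0.61 [320.4 200. ] [ 544.4 -173.7  110. ]
scene 0.53 [299.3 250.3] [ 458.  -317.5  110. ]
scene 0.51 [324.8 277.9] [ 431.9 -431.   110. ]
scene 0.47 [253.3 191.1] [568.7  44.  110. ]
```

View pics/c4.png

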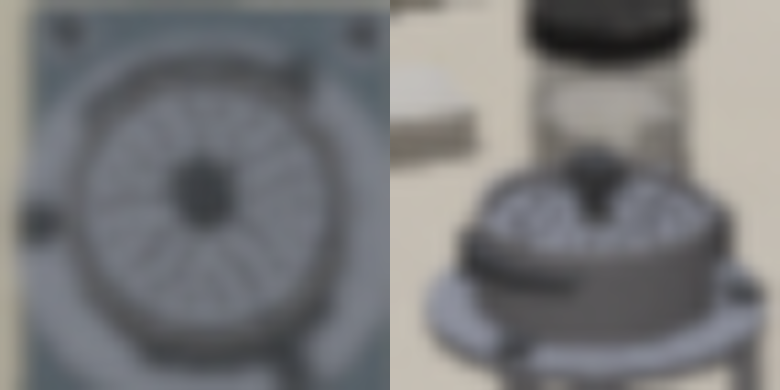

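The picture shows the plate seated level in the mouth, knob up. Next I grasp the ring's near ear at about (487, 208).

Request:
step_arm(steps=[-0.003,0.001,-0.04,0,0,-8,-0.006,0.002,-0.09,0,0,-16,-0.006,0.002,-0.13,0,0,-24,-0.006,0.002,-0.16,0,0,-26.5,-0.006,0.002,-0.16,0,0,-26.5])

```text
time: 10.9
position: [486.9, 206.7, 128.7]
ee_rot: [-2.467, -1.943, 0.009]
force: [1.1, -0.9, 0.7]
gripper_width: 55.5
grip_force: 0.0
```

```bash
python3 - <<'E'
from h import *
np.set_printoptions(precision=1,suppress=True)
s=get_state(); y=R.from_rotvec(s["ee_rot"]).as_matrix()[:,1];print(s["position"],s["gripper_width"],s["joint_pos"][6],np.degrees(np.arctan2(y[1],y[0])))
E
```

```text
[486.9 206.7 128.7] 55.52241707533886 -0.24666739175322375 -13.540973185288738
```

Request:
step_arm(steps=[0,0.001,-0.025,0,0,0,0,0.001,-0.045,0,0,0,0,0.001,-0.052,0,0,0,0,0.001,-0.052,0,0,0])

```text
time: 11.3
position: [488.6, 208.2, 80.4]
ee_rot: [-2.468, -1.943, -0.0]
force: [-0.8, -0.1, -0.5]
gripper_width: 55.8
grip_force: 0.0
```

Request:
step_arm(steps=[0,0,0,0,0,0,0,0,0,0,0,0,0,0,0,0,0,0,0,0,0,0,0,0,0,0,0,0,0,0,0,0,0,0,0,0,0,0,0,0,0,0], jaw=1, force=90)

```text
time: 12.0
position: [488.4, 208.6, 80.9]
ee_rot: [2.469, 1.942, 0.002]
force: [-1.5, -0.6, 8.4]
gripper_width: 12.0
grip_force: 87.9
```

```bash
python3 - <<'E'
from fit import *
np.set_printoptions(precision=1,suppress=True)
s=get_state(); y=R.from_rotvec(s["ee_rot"]).as_matrix()[:,1];print(s["position"],s["gripper_width"],s["grip_force"],np.degrees(np.arctan2(y[1],y[0])))
b=cv2.cvtColor(save("top","t5.png"),cv2.COLOR_RGB2BGR)
for cs in([(48,26,1)],[(26.5,26,-1)]): print(fit("top",b,(503,272),cs))
E
```

```text
[488.4 208.6  80.9] 11.964755031267721 87.85370707511902 -13.637123440953026
(array([500.6, 279.2]), np.float64(19.113351103601243))
(array([514.6, 285.1]), np.float64(-0.07339303263140326))
```

Request:
step_arm(steps=[0,0,0.02,0,0,0,0,0,0.06,0,0,0,0,0,0.11,0,0,0,0,0,0.15,0,0,0,0,0,0.17,0,0,0,0,0,0.17,0,0,0,0,0,0.17,0,0,0])

```text
time: 12.75
position: [487.8, 208.7, 250.1]
ee_rot: [-2.469, -1.942, -0.001]
force: [-1.4, -0.5, -1.4]
gripper_width: 11.5
grip_force: 88.2
```

```bash
cat > look.py <<'E'
from h import *
import sys
np.set_printoptions(precision=2,suppress=True)
f=sys.argv[1]; mx,my=float(sys.argv[2]),float(sys.argv[3]); h=float(sys.argv[4]); L=float(sys.argv[5]) # expected ring centre, z offset
s=get_state(); M=R.from_rotvec(s["ee_rot"]).as_matrix(); y=M[:,1]; p=s["position"]
print(s["time"],p,s["gripper_width"],s["grip_force"],s["force"],s["torque"],"yaw",np.degrees(np.arctan2(y[1],y[0])),"j7",s["joint_pos"][6])
z=p[2]-h; ax=np.array([-y[1],y[0]])/np.hypot(y[0],y[1]); C=np.array(p[:2])+L*ax
print("ring est",C,z)
t=np.linspace(0,2*np.pi,60); o=[]
for c in("top","scene"):
    im=save(c,f+c+".png")
    u,v=proj(c,[(C[0],C[1],z+10)])[0].astype(int); S=26; k=390/(2*S)
    r=cv2.resize(im[v-S:v+S,u-S:u+S],(390,390),interpolation=cv2.INTER_CUBIC)[:,:,::-1].copy(); P=r.copy()
    def dr(cx,cy,rad,zz,col):
        q=proj(c,np.c_[cx+rad*np.cos(t),cy+rad*np.sin(t),0*t+zz]); cv2.polylines(P,[((q-[u-S,v-S]+.5)*k).astype(int)],True,col,1)
    dr(C[0],C[1],48,z+26,(0,255,0)); dr(C[0],C[1],48,z,(0,255,0)); dr(C[0],C[1],26.5,z+26,(0,255,0)); dr(mx,my,38,120,(0,0,255))
    o.append(np.vstack([r,P]))
cv2.imwrite('pics/'+f+'.png',cv2.resize(np.hstack(o),(600,600)))
E
python3 look.py r0 564.2 35.4 80.9 65.5
```

```text
12.75 [487.77 208.66 250.05] 11.489375849973367 88.16959619522095 [-1.35 -0.54 -1.42] [-0.12  0.03 -0.02] yaw -13.611954554254753 j7 -0.3539167664952251
ring est [503.19 272.32] 169.15319271538877
```

View pics/r0.png

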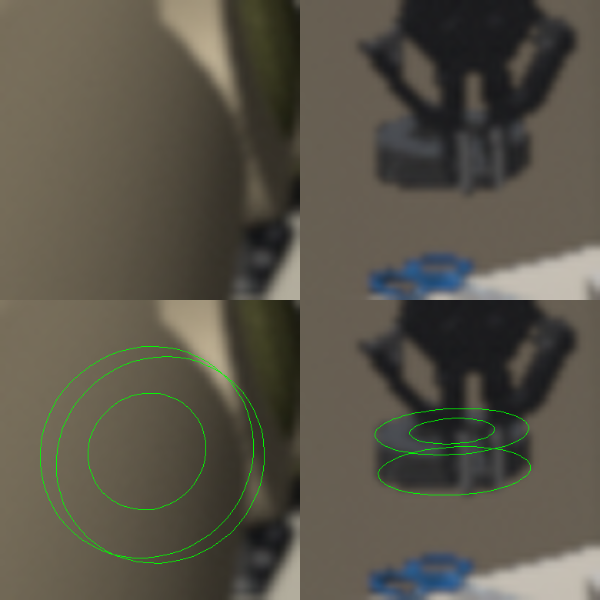

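The picture shows the ring held level by its ear, matching the predicted circles. Move it over the mouth, turning it +15.6°.

Request:
step_arm(steps=[0.013,-0.04,0,0,0,4,0.026,-0.08,0,0,0,8,0.039,-0.12,0,0,0,12,0.052,-0.16,0,0,0,15.6,0.065,-0.2,0,0,0,15.6,0.077,-0.23,0,0,0,15.6,0.079,-0.239,0,0,0,15.6,0.079,-0.239,0,0,0,15.6])

```text
time: 13.65
position: [566.8, -32.5, 248.6]
ee_rot: [-2.187, -2.254, 0.003]
force: [-0.3, 0.2, -2.1]
gripper_width: 11.9
grip_force: 88.2
```

Request:
step_arm(steps=[0,0,-0.015,0,0,0,0,0,-0.03,0,0,0,0,0,-0.04,0,0,0,0,0,-0.04,0,0,0,0,0,-0.04,0,0,0])

```text
time: 14.15
position: [567.0, -29.9, 209.7]
ee_rot: [-2.182, -2.259, 0.001]
force: [-0.1, -0.2, -1.8]
gripper_width: 11.4
grip_force: 88.2
```

```bash
python3 look.py r1 564.2 35.4 80.9 65.5
```

```text
14.15 [567.05 -29.92 209.73] 11.405187545635957 88.15271258354187 [-0.13 -0.23 -1.79] [-0.08 -0.01 -0.05] yaw 1.9873508450256994 j7 0.30979577464350355
ring est [564.77  35.54] 128.82867398850064
```

Request:
step_arm(steps=[-0.0005,0,-0.004,0,0,0,-0.0005,0,-0.007,0,0,0,-0.0005,0,-0.009,0,0,0,-0.0005,0,-0.011,0,0,0,-0.0005,0,-0.011,0,0,0])

```text
time: 14.75
position: [566.6, -30.7, 198.6]
ee_rot: [-2.183, -2.258, 0.001]
force: [0.4, 0.8, -1.7]
gripper_width: 11.7
grip_force: 88.2
```

Request:
step_arm(steps=[0,0,-0.002,0,0,0,0,0,-0.004,0,0,0,0,0,-0.005,0,0,0,0,0,-0.005,0,0,0])

```text
time: 15.15
position: [566.9, -31.5, 193.8]
ee_rot: [2.184, 2.257, -0.001]
force: [0.1, -4.9, -1.4]
gripper_width: 11.5
grip_force: 88.3
```

Request:
step_arm(steps=[0,-0.001,-0.001,0,0,0,0,-0.001,-0.003,0,0,0,0,-0.001,-0.004,0,0,0,0,-0.001,-0.004,0,0,0])

```text
time: 15.55
position: [566.6, -31.7, 189.7]
ee_rot: [-2.184, -2.258, 0.001]
force: [0.5, -3.0, -1.9]
gripper_width: 11.5
grip_force: 88.3
```

Request:
step_arm(steps=[0,0,-0.002,0,0,0,0,0,-0.003,0,0,0,0,0,-0.004,0,0,0,0,0,-0.004,0,0,0])

```text
time: 15.95
position: [566.7, -31.7, 185.7]
ee_rot: [2.184, 2.259, -0.0]
force: [0.2, -3.4, -1.6]
gripper_width: 12.0
grip_force: 88.3
```

Request:
step_arm(steps=[0,0,-0.001,0,0,0,0,0,-0.002,0,0,0,0,0,-0.002,0,0,0])

```text
time: 16.25
position: [566.7, -31.7, 183.8]
ee_rot: [2.184, 2.258, -0.0]
force: [0.4, -4.7, -1.1]
gripper_width: 11.7
grip_force: 88.3
```

Request:
step_arm(steps=[0,0,-0.001,0,0,0,0,0,-0.0015,0,0,0,0,0,-0.0015,0,0,0])

```text
time: 16.55
position: [566.8, -31.8, 182.5]
ee_rot: [2.184, 2.258, 0.0]
force: [-0.3, -5.3, 1.6]
gripper_width: 11.8
grip_force: 88.7
```

Ring is down on the plate. Start screwing clockwise along the arc.

Request:
step_arm(steps=[-0.0069,0.0002,0,0,0,-6,-0.0137,0.001,0,0,0,-12,-0.0204,0.0025,0,0,0,-18,-0.0269,0.0048,0,0,0,-24,-0.0269,0.0048,0,0,0,-24])

```text
time: 17.05
position: [538.4, -26.7, 182.3]
ee_rot: [-2.608, -1.75, 0.002]
force: [-3.8, -4.9, 2.2]
gripper_width: 11.9
grip_force: 88.6
```

```bash
cat > st.py <<'E'
from h import *
np.set_printoptions(precision=1,suppress=True)
s=get_state(); y=R.from_rotvec(s["ee_rot"]).as_matrix()[:,1]; f=np.arctan2(y[1],y[0])
print(s["position"],s["force"],s["torque"],s["gripper_width"],"yaw",np.degrees(f),"j7",s["joint_pos"][6],"C",np.array(s["position"][:2])-65.7*np.array([np.sin(f),-np.cos(f)]))
C=np.array([564.5,33.9])
for d in(6,12,18,24,30):
    g=f-np.radians(d); print(d,C+65.7*np.array([np.sin(g),-np.cos(g)])-s["position"][:2])
E
python3 st.py
```

```text
[538.4 -26.7 182.3] [-3.8 -4.9  2.2] [-1.2  0.7  0. ] 11.922474203922084 yaw -22.28130111605221 j7 0.05088806076356991 C [563.3  34.1]
6 [-5.1  2.7]
12 [-10.9   6.3]
18 [-16.4  10.5]
24 [-21.4  15.2]
30 [-25.9  20.4]
```

Request:
step_arm(steps=[-0.0063,0.0025,0,0,0,-6,-0.0124,0.006,-0.0002,0,0,-12,-0.0179,0.0102,-0.0004,0,0,-18,-0.023,0.0149,-0.0006,0,0,-24,-0.023,0.0149,-0.0006,0,0,-24])

```text
time: 17.55
position: [515.2, -11.0, 181.5]
ee_rot: [-2.914, -1.17, 0.003]
force: [-3.9, -3.0, 2.9]
gripper_width: 11.4
grip_force: 88.7
```

```bash
python3 st.py
```

```text
[515.2 -11.  181.5] [-3.9 -3.   2.9] [-0.6  0.8 -0. ] 11.435383045911705 yaw -46.2372527402849 j7 -0.23961971424922177 C [562.7  34.4]
6 [-2.7  4.7]
12 [-6.6 10.3]
18 [-9.9 16.4]
24 [-12.6  22.7]
30 [-14.6  29.3]
```

Request:
step_arm(steps=[-0.005,0.005,-0.0002,0,0,-6,-0.009,0.0108,-0.0004,0,0,-12,-0.0124,0.0169,-0.0006,0,0,-18,-0.0151,0.0233,-0.0008,0,0,-24,-0.0151,0.0233,-0.0008,0,0,-24])

```text
time: 18.05
position: [500.5, 12.7, 180.7]
ee_rot: [-3.093, -0.543, 0.003]
force: [-5.5, -1.4, 2.4]
gripper_width: 11.6
grip_force: 88.7
```

```bash
python3 st.py
```

```text
[500.5  12.7 180.7] [-5.5 -1.4  2.4] [-0.4  0.8 -0.2] 11.586181653382711 yaw -70.07855326287996 j7 -0.5490445955169859 C [562.3  35.1]
6 [0.2 5.4]
12 [-1.1 12.2]
18 [-1.7 19. ]
24 [-1.5 25.9]
30 [-0.7 32.7]
```

Request:
step_arm(steps=[-0.0025,0.0065,-0.0002,0,0,-5.9,-0.0039,0.0133,-0.0004,0,0,-11.9,-0.0045,0.0203,-0.0005,0,0,-17.9,-0.0045,0.0203,-0.0005,0,0,-17.9])

```text
time: 18.45
position: [496.7, 32.9, 180.2]
ee_rot: [-3.14, -0.06, 0.003]
force: [-3.5, 0.1, 4.3]
gripper_width: 12.2
grip_force: 88.8
```

```bash
python3 st.py
```

```text
[496.7  32.9 180.2] [-3.5  0.1  4.3] [ 0.   0.7 -0. ] 12.20228720909792 yaw -87.80361775803789 j7 -0.7958000459802718 C [562.3  35.4]
6 [2.3 5.4]
12 [ 3.1 12.2]
18 [ 4.6 18.9]
24 [ 6.8 25.4]
30 [ 9.7 31.7]
```

Request:
step_arm(steps=[0,0.0018,0,0,0,-1.5,0,0.0035,0,0,0,-3,0,0.0052,-0.0001,0,0,-4.5,0.0001,0.007,-0.0001,0,0,-6,0.0001,0.007,-0.0001,0,0,-6])

```text
time: 18.95
position: [496.7, 38.9, 180.3]
ee_rot: [-3.139, 0.108, 0.002]
force: [-5.1, 1.1, 4.3]
gripper_width: 12.1
grip_force: 89.0
```

Request:
step_arm(steps=[0.0001,0.0018,0,0,0,-1.5,0.0003,0.0034,0,0,0,-3,0.0003,0.0034,0,0,0,-3])

```text
time: 19.25
position: [497.0, 42.3, 180.3]
ee_rot: [-3.135, 0.19, 0.002]
force: [-5.2, 1.6, 5.2]
gripper_width: 11.7
grip_force: 89.0
```

```bash
python3 st.py
```

```text
[497.   42.3 180.3] [-5.2  1.6  5.2] [ 0.1  1.  -0. ] 11.675498097929612 yaw -96.93180463474185 j7 -0.9281025468544623 C [562.2  34.3]
6 [3.5 6.4]
12 [ 5.4 13. ]
18 [ 7.9 19.3]
24 [11.1 25.4]
30 [15.  31.1]
```

Request:
step_arm(steps=[0.0002,0.0018,0,0,0,-1.5,0.0005,0.0035,0,0,0,-3,0.0005,0.0035,0,0,0,-3])

```text
time: 19.55
position: [497.4, 44.9, 180.3]
ee_rot: [3.129, -0.271, -0.002]
force: [-6.6, -3.5, 5.0]
gripper_width: 11.8
grip_force: 89.2
```

Request:
step_arm(steps=[0.0003,0.0018,0,0,0,-1.5,0.0006,0.0035,0,0,0,-3,0.0006,0.0035,0,0,0,-3])

```text
time: 19.85
position: [497.6, 47.0, 180.3]
ee_rot: [3.118, -0.353, -0.002]
force: [-8.4, -8.6, 4.9]
gripper_width: 11.5
grip_force: 93.1
```

Request:
step_arm(steps=[0.0004,0.002,0,0,0,-1,0.0008,0.004,0,0,0,-1,0.0008,0.004,0,0,0,-1])

```text
time: 20.15
position: [497.6, 48.0, 180.4]
ee_rot: [3.11, -0.382, -0.001]
force: [-10.4, -21.0, 3.8]
gripper_width: 11.8
grip_force: 93.6
```

```bash
python3 st.py
```

```text
[497.6  48.  180.4] [-10.4 -21.    3.8] [-4.6  2.1  0.9] 11.755318067693485 yaw -104.0181554716396 j7 -1.0393473808919955 C [561.4  32. ]
6 [5.1 8.4]
12 [ 7.8 14.8]
18 [11.1 20.8]
24 [15.1 26.4]
30 [19.6 31.6]
```

Firm stop reached, about 21 N at the ear. Release, rise and look.

Request:
step_arm(steps=[0,0,0,0,0,0,0,0,0,0,0,0,0,0,0,0,0,0,0,0,0,0,0,0,0,0,0.03,0,0,0,0,0,0.07,0,0,0,0,0,0.12,0,0,0,0,0,0.15,0,0,0], jaw=-0.2)

```text
time: 20.95
position: [500.1, 52.8, 333.2]
ee_rot: [-3.118, 0.382, -0.003]
force: [0.5, 1.0, -1.4]
gripper_width: 51.6
grip_force: 0.0
```

Request:
step_arm(steps=[-0.02,0.05,0,0,0,0,-0.03,0.1,0,0,0,0,-0.03,0.15,0,0,0,0,-0.04,0.2,0,0,0,0,-0.05,0.25,0,0,0,0,-0.05,0.28,0,0,0,0,-0.05,0.28,0,0,0,0])

```text
time: 21.65
position: [448.1, 339.4, 329.4]
ee_rot: [-3.12, 0.367, 0.001]
force: [0.1, -0.4, 0.4]
gripper_width: 51.2
grip_force: 0.0
```

```bash
python3 - <<'E'
from fit import *
np.set_printoptions(precision=1,suppress=True)
s=get_state(); print(s["time"],s["position"],s["force"])
a=save("scene","s9.png"); b=save("top","t9.png")
def crop(im,u,v,s=30): return cv2.resize(im[v-s:v+s,u-s:u+s],(390,390),interpolation=cv2.INTER_CUBIC)[:,:,::-1]
cv2.imwrite('pics/end.png',np.hstack([crop(b,248,205),crop(a,254,200)]))
for c in("top","scene"):
    for n in("ear_a","retaining_ring"):
        for d in pinpoint(n,c)[:2]: print(c,n,round(d["conf"],2),onz(c,d["uv"],120 if n=="ear_a" else 100))
B=b[:,:,::-1]
for k in([(48,126,1)],[(26.5,126,-1)]): print(fit("top",np.ascontiguousarray(B),(563,34),k))
E
```

```text
21.65 [448.1 339.4 329.4] [ 0.1 -0.4  0.4]
top ear_a 0.94 [636.8  24.3 120. ]
top ear_a 0.72 [498.6  44.8 120. ]
top retaining_ring 0.97 [565.3  26.2 100. ]
top retaining_ring 0.25 [547.2  31.9 100. ]
scene ear_a 0.83 [653.6  61.9 120. ]
scene ear_a 0.69 [484.1  40.2 120. ]
scene retaining_ring 0.57 [553.   25.7 100. ]
(array([562. ,  31.1]), np.float64(84.7496820050213))
(array([562.8,  32. ]), np.float64(81.17415091212682))
```

View pics/end.png

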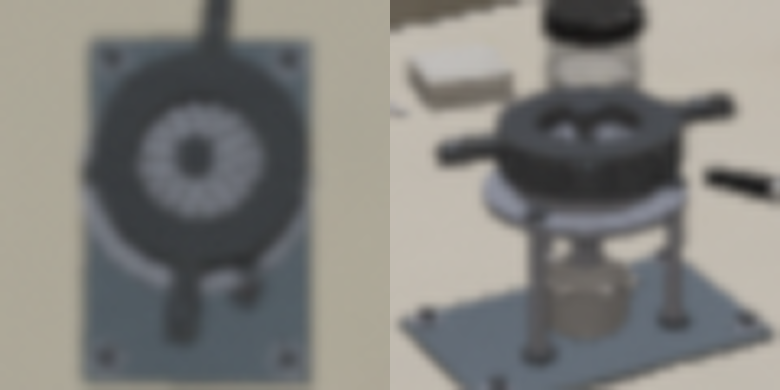

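The picture shows the ring level over the mouth with its ears along the base plate's long side, at (185,300) and (215,20). The plate and its knob show through the opening. The ring was drawn down about 2 mm, so I'm handing in.

```bash
python3 -c "
from rig import finish_job
print(finish_job())"
```

```text
the job is handed in; nothing more can be done
None
```

The job is handed in: the plate lies flat in the mouth, knob up, and the ring is screwed clockwise to its stop (about 21 N at the ear, drawn down about 2 mm) in about 22 s; the other things were not touched, and the judged result was not shown.

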